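# Index the parts carousel and lock it with its pin

### The arm

A 7-joint arm with a two-finger parallel gripper is mounted at the origin on the work surface. World frame = base frame: x ahead of the robot, y to its left, z up, the work surface at z = 0. Lengths are in m, angles in rad, forces in N, time in s.
With the tool pointing down it reaches from about 0.4 to 0.85 m from the base axis. Payload 10.4 kg.
Tool frame: the origin (TCP) lies midway between the tips of the shut fingers; the grasp point (between the pads) lies r.pinch_z behind it (r.pinch_z is the distance from the TCP to the grasp point, in m); z points along the fingers, y is the line along which they close (so a half turn about z gives the same grasp; the last joint's range is limited). The gripper opens to 85 mm and grips with 20 to 120 N. Pads are 22 mm wide; open, the fingers measure 114 mm over their backs; the gripper's body (76 mm by 85 mm) begins 54 mm behind the grasp point. The pads swing forward as they close: fully open they stand 13 mm farther back than shut.
Start: joints at [-1.34, 0.332, -0.065, 1.46, 0.022, 1.35, -0.088], TCP at [0.157, 0.605, 0.203] pointing down, gripper open.
Joint ranges: [-2.6, 2.6], [-0.5, 2.12], [-1.47, 1.34], [0.16, 2.42], [-1.27, 4.41], [0.06, 2.06], [-2.6, 2.6]. Speed limits (rad/s): [2.22, 2.22, 2.79, 2.79, 3.14, 3.14, 3.14].

### API

Orientations are given as a unit quaternion [x, y, z, w].
In Python, from workcell import r, imaging gives the robot as it stands. The module is installed in compiled form; this text tells all that it offers.
- The arm moves only by the tool jog_arm, never from a script. Its argument "plan" is a list that holds one entry, the list of rows, each a list of 6 numbers: the shift along the tool's x, y, z in mm, then the turn, a rotation vector about the tool's x, y, z in rad. In form: [[[x, y, z, wx, wy, wz], ...]]. A call has 1 to 20 rows; each row shifts and turns the commanded pose from where the row before left it, along the tool's axes as they then stand; what a row does not reach is not made up. A row lasts 1/12 s, in which the tool goes at most 41.7 mm and 7.16 degrees, less where a joint would pass 70% of its speed; a pose out of reach is approached as far as the arm can. A call is refused whole if a number of a shift passes 41.7 or a number of a turn 0.125, either way. A call with a gripper value outside its range is refused whole. "grip" is the opening in per cent of the stroke, from 0 (shut) to 100 (fully open), set as the call begins (left out, the last holds). The fingers move at their own pace and stop on an object; the grip force is fixed at half the most. Time passes only in rows, so rows that do not move let the fingers close. It gives the time, the measured TCP pose, the force, the opening and the grip force at its end, in the units of the state.
- r.get_state(): the state, without advancing time (a new reading comes with each control period).
- imaging.grab_frame(name): name is "side" or "top"; returns the picture (480x640x3 uint8, blue, green, red); there is no depth.
- imaging.calibration(name): a dict with "fx", "fy", "cx", "cy" (pixels), "R" (3x3) and "t" (3): a world point X has camera coordinates R X + t. Camera axes: x right, y down, z forward; pixel columns grow to the right and rows downward; lengths in m; the calibration is good to about 2 mm. A picture is of the moment at which its call begins. calibration takes no time and is no camera call.
- r.hand_in(): hands the job in; it is judged then, once.
The state is a dict: "time_s": time; "qpos": joint angles; "joint_velocities": joint speeds; "joint_efforts": joint torques, N m; "eef_pos": TCP position; "tool_rot": TCP orientation; "ft_force": force on the tool from outside, world axes, zero at the start; "torque": the same for the moment, N m; "gripper_width": opening from 0.0 (shut) to 1.0 (fully open); "gripper_force": force on a finger pad.
Only numpy, scipy, OpenCV 4.12 (cv2) and the standard library are available. Lean on these libraries where they do the work, as an engineer would, in place of code of your own. Each camera call takes 0.05 s, during which the arm holds its last target. There are 200 camera calls.

### The job

Turn the wheel of the parts carousel by its knob until the marked sector (the one with the three ribs and the hole) shows in the window of the fixed bridge, and lock it there with the steel pin from the rest: the pin goes down through the bridge into the wheel's hole, fully home. Work by feel: press and turn gently, and stop turning as soon as the pin drops, so that the knob is never turned hard against it; leave everything else on the bench where it is, and let go at the end.

Things in the scene. Friction and masses are not known exactly. Their poses are not given: they have to be found in the camera images.
- carousel: Parts carousel, fixed to the bench: base disc 192 mm across, 12 mm thick. Origin: on the wheel's vertical axis at bench level; +x points from the axis to the middle of the bridge. The bridge is a dark steel plate 60 mm wide, on a post outside the wheel, reaching in over the wheel along +x from 109 mm to 46 mm from the axis; underside 32 mm, top 44 mm above the bench.
- window (a point): Centre of the rectangular window in the bridge, on its top face, 59 mm from the axis along the carousel's +x: 13 mm radially, 28 mm across. The pin does not go here but in the round guide hole further out. Under the bridge is the aluminium wheel, 180 mm across, 14 mm thick, its top 28 mm above the bench.
- wheel_axis (a point): Point on the wheel's axis at its top face. The wheel's only hole (13.5 mm across, right through, 78 mm from the axis) lies in the marked sector; three short dark ribs 53 to 65 mm from the axis mark it and show in the window when it is set right. At the start the hole is 0.5 to 1.15 rad counterclockwise (from above) of the bridge; exactly where must be seen or felt.
- bush (a point): Mouth of the round guide hole in the bridge, on its top face, 78 mm from the axis along the carousel's +x, 44 mm above the bench. 13 mm across, through the 12 mm plate, chamfered. A pin let go in it stands on the wheel (tip 28 mm above the bench); when the wheel's hole comes under it, it drops by its own weight, 16 mm, until its tip stands on the base, 12 mm above the bench.
- knob_bar (a point): Black knob on the wheel's axis: an upright bar 44 mm long, 16 mm wide, 46 to 86 mm above the bench. This point is on the axis, 70 mm up; its x axis lies along the bar. The bar is clamped on the wheel at any angle, so it does not tell where the marked sector is. The wheel turns both ways with steady friction (about 0.1 N m) and stays where it is left.
- knob (a joint): Twist of the knob (rad, counterclockwise from above positive) on its soft rubber coupling to the wheel, about 2 N m/rad: 0 when left alone, about 0.05 against the wheel's friction while it turns, growing with the turn when the pin has dropped and holds the wheel. Over 0.2 is too hard.
- pin_head (a point): Centre of the steel pin's grip head: head 20 mm across, 28 mm high; below it a 12 mm shank 42 mm long with a chamfered tip. The tip is 56 mm below this point; about 0.08 kg. At the start the pin stands upright and loose in its rest. Fully home in the carousel this point is 68 mm above the bench; standing on the wheel, 84 mm.
- pin_tip (a point): The underside of the pin's tip, on its axis, 56 mm below the centre of the head; z is along the pin towards its head.
- rest: Grey plastic block 60 x 60 x 26 mm, fixed to the bench, with an upright hole 14 mm across and 20 mm deep in which the pin stands (tip 6 mm above the bench). Origin: centre of the underside.
- pin: The same steel pin; its origin is the underside of its tip, z along it towards the head.
- multimeter: Bystander: red handheld multimeter lying flat, 175 x 85 x 36 mm, beyond the carousel. Origin: centre of the underside.
- solder_reel: Bystander: small reel of solder standing on its flange, 54 mm across, 42 mm high. Origin: centre of the underside.
- screwdriver: Bystander: screwdriver 170 mm long. Origin: centre of the underside.
- flux_jar: Bystander: small jar 48 mm across, 50 mm high. Origin: centre of the underside.
- board: Bystander: green circuit board 130 x 100 mm lying flat. Origin: centre of the underside.
- tweezers: Bystander: closed steel tweezers, 120 x 8 x 6 mm, lying flat on the bench. Origin: centre of the underside.

How it is judged:
At the end, for the whole second after the job is handed in: The marked sector shows in the window and is locked there: the pin stands in the guide hole and the wheel's hole below it, fully home: its tip within 3.5 mm of the base's top, within 5 mm of the guide hole's axis, upright within 0.12 rad, at rest and released (horizontal distance between pin_tip and bush below 0.005 m and z of pin_tip in the frame of carousel below 0.0155 m and angle between pin_tip's own z axis and vertical below 0.12 rad and linear speed of pin below 0.02 m/s); the robot touches nothing.
It fails at once if the knob is turned too hard: its coupling twists by more than 0.2 rad (0.4 N m) (value of joint knob above 0.2 rad or value of joint knob below -0.2 rad).
It fails at once if the pin is forced: more than 25 N between the pin and the carousel (bridge, base or wheel) (contact force between pin and carousel above 25 N).
It fails at once if another thing on the bench is moved by more than 20 mm (distance of any of multimeter, solder_reel, screwdriver, flux_jar, board, tweezers from where it was at the start of the episode above 0.02 m).
It also fails if it takes over 72 s, if anything falls off the work surface, if the arm or the gripper's body presses on something with over 40 N, if the wrist force passes 120 N, or if a joint passes its speed limit or range.

## Working session

There is one attempt and no reset: what is moved stays moved. The work goes in short steps, Python scripts to look and compute and a tool call to move; the robot and the scene stay as the last step left them, time stands still between calls to the robot, and variables do not carry over. Pictures are saved under pics/ and viewed, at most 10 in all, crops included, and the job is handed in when it is done.

Besides the shell and the picture viewer there is one more tool, called by a JSON object that holds its "api" and its "payload". jog_arm: Moves the arm, as the interface text tells. Its arguments: {"type":"object","properties":{"plan":{"type":"array"},"grip":{"type":"number"}},"required":["plan"]}

```bash
mkdir -p pics; python3 - <<'E'
from workcell import r, imaging
import cv2
for n in("top","side"):
    cv2.imwrite(f"pics/{n}0.png",imaging.grab_frame(n)); c=imaging.calibration(n); print(n,c)
s=r.get_state(); print(s, r.pinch_z)
E
```

```text
top {'fx': 586.0868658257531, 'fy': 586.0868658257531, 'cx': 322.85870493780925, 'cy': 245.539064195407, 'R': array([[ 0.02517065, -0.99963418, -0.00989681],
       [-0.98951876, -0.02350535, -0.14247849],
       [ 0.14219374,  0.01337936, -0.98974842]]), 't': array([0.00995256, 0.57571263, 1.01484283])}
side {'fx': 457.0472432584721, 'fy': 457.0472432584721, 'cx': 312.3668432858808, 'cy': 246.75122068181005, 'R': array([[ 0.92178733, -0.38765628, -0.00554329],
       [-0.28006766, -0.65593502, -0.70093606],
       [ 0.26808622,  0.64766647, -0.71320258]]), 't': array([-0.53774494,  0.21656853,  0.87764002])}
{'time_s': 0.1, 'qpos': array([-1.33960666,  0.33281012, -0.06469477,  1.46081182,  0.02162338,
        1.34990399, -0.08848323]), 'joint_velocities': array([-1.22185046e-03, -6.45847694e-04, -6.17006715e-04, -2.08143960e-03,
       -3.20361647e-04, -1.33621475e-03, -6.78457385e-05]), 'joint_efforts': array([ 1.19296408e-03, -6.26744127e+01,  4.88381472e-02, -3.92430317e+01,
        1.62239157e-02,  6.90270856e-03, -4.20205072e-05]), 'eef_pos': array([0.15684773, 0.60463616, 0.20251634]), 'tool_rot': array([ 1.26537065e-01,  9.91961687e-01, -6.17351543e-04, -3.90273925e-05]), 'ft_force': array([ 0.17607727, -0.44935399, -0.93620508]), 'torque': array([ 0.01896705,  0.00396119, -0.00890124]), 'gripper_force': 0.0, 'gripper_width': 0.9946150879897474} 0.0187
```

View pics/top0.png

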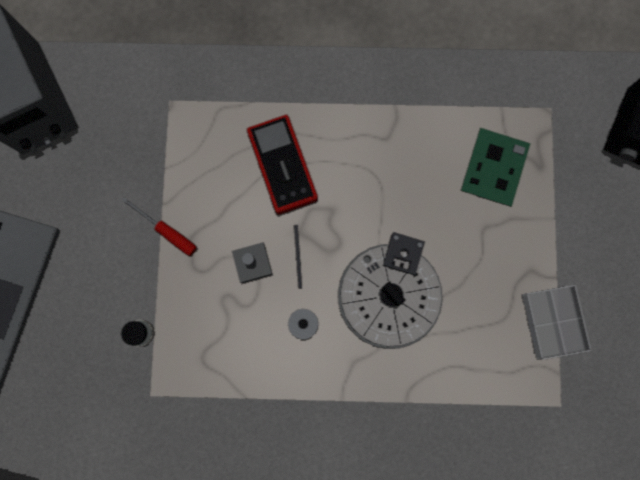

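View pics/side0.png

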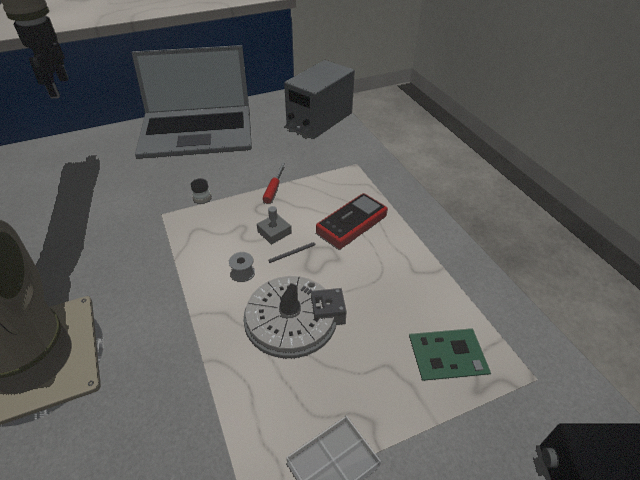

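The top view shows the carousel at about (391,296), the bridge at (405,253), the pin in its rest at (249,260) and the hole near (367,259). Next I'll zoom in on both views.

```bash
python3 - <<'E'
import cv2,numpy as np
a=cv2.imread("pics/top0.png");b=cv2.imread("pics/side0.png")
A=cv2.resize(a[225:355,225:450],None,fx=3.5,fy=3.5,interpolation=cv2.INTER_CUBIC)
A=cv2.convertScaleAbs(A,alpha=1.5)
cv2.imwrite("pics/topz.png",A)
B=cv2.resize(b[195:365,235:360],None,fx=3.5,fy=3.5,interpolation=cv2.INTER_CUBIC)
cv2.imwrite("pics/sidez.png",cv2.convertScaleAbs(B,alpha=1.7))
E
```

```text
(no output)
```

View pics/topz.png

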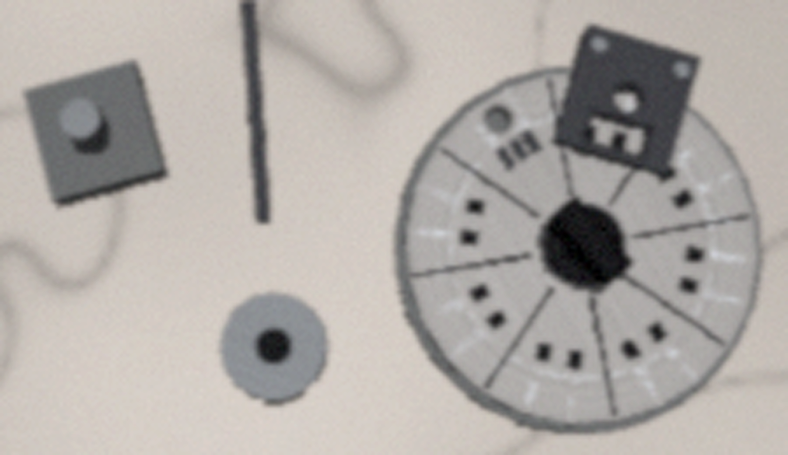

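View pics/sidez.png

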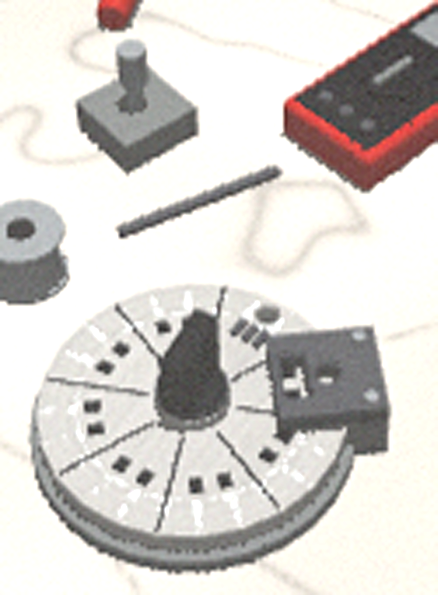

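```bash
cat > h.py <<'E'
import numpy as np
from workcell import imaging
def ray(n,u,v,z):
    c=imaging.calibration(n);R=c["R"];o=-R.T@c["t"]
    d=R.T@np.array([(u-c["cx"])/c["fx"],(v-c["cy"])/c["fy"],1]);return o+d*(z-o[2])/d[2]
def proj(n,X):
    c=imaging.calibration(n);p=c["R"]@np.array(X)+c["t"];return np.array([c["fx"]*p[0]/p[2]+c["cx"],c["fy"]*p[1]/p[2]+c["cy"]])
E
python3 - <<'E'
from h import *
import cv2
np.set_printoptions(precision=4,suppress=True)
T=lambda x,y,z:ray("top",(x+.5)/3.5-.5+225,(y+.5)/3.5-.5+225,z)
S=lambda x,y,z:ray("side",(x+.5)/3.5-.5+235,(y+.5)/3.5-.5+195,z)
c=T(583,245,.028);h=T(498,118,.028);b=T(627,99,.044)
print("ctr",c,"hole",h,"bush",b, S(326,373,.044))
an=lambda p:np.arctan2(p[1]-c[1],p[0]-c[0])
print("R",np.hypot(*(h-c)[:2]),np.hypot(*(b-c)[:2]),"ang",an(h),an(b),an(h)-an(b))
print("hole side",S(266,315,.028))
print("pin",T(80,117,.076),S(132,48,.076), "rest", T(95,133,.026))
a=cv2.imread("pics/top0.png")[280:310,375:408];d=cv2.imread("pics/side0.png")[275:325,270:310]
f=lambda i,k:cv2.convertScaleAbs(cv2.resize(i,None,fx=k,fy=k,interpolation=cv2.INTER_CUBIC),alpha=4)
A=f(a,12);B=f(d,9);H=max(A.shape[0],B.shape[0])
pad=lambda i:cv2.copyMakeBorder(i,0,H-i.shape[0],0,0,cv2.BORDER_CONSTANT)
cv2.imwrite("pics/knob.png",np.hstack([pad(A),pad(B)]))
E
```

```text
ctr [ 0.4908 -0.1011  0.028 ] hole [ 0.5556 -0.0565  0.028 ] bush [ 0.565  -0.1213  0.044 ] [ 0.5648 -0.1246  0.044 ]
R 0.07866552329122255 0.0768654913587094 ang 0.6035595931395629 -0.26555343715627283 0.8691130302958356
hole side [ 0.5548 -0.059   0.028 ]
pin [0.5452 0.154  0.076 ] [0.5465 0.1525 0.076 ] rest [0.5429 0.153  0.026 ]
```

View pics/knob.png

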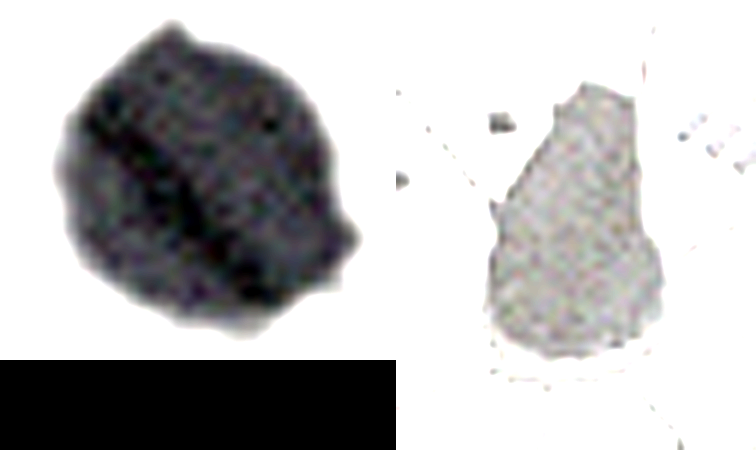

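The views show the axis at about (0.491,-0.101), the hole 0.87 rad from the bridge and the bar at about 0.74 rad. Pin first.

{"api": "jog_arm", "payload": {"plan": [[[-32.6,-22.6,5,0,0,0],[-32.6,-22.6,5,0,0,0],[-32.6,-22.6,5,0,0,0],[-32.6,-22.6,5,0,0,0],[-32.6,-22.6,5,0,0,0],[-32.6,-22.6,5,0,0,0],[-32.6,-22.6,5,0,0,0],[-32.6,-22.6,5,0,0,0],[-32.6,-22.6,5,0,0,0],[-32.6,-22.6,5,0,0,0],[-32.6,-22.6,5,0,0,0],[-32.6,-22.6,5,0,0,0],[-32.6,-22.6,5,0,0,0],[-32.6,-22.6,5,0,0,0],[-32.6,-22.6,5,0,0,0],[0,0,0,0,0,0],[0,0,0,0,0,0]]], "grip": 100}}

```text
time_s: 1.52
eef_pos: [0.5459, 0.1513, 0.1274]
tool_rot: [0.129, 0.992, -0.001, -0.0]
ft_force: [0.3, 0.1, 0.0]
gripper_width: 0.997
gripper_force: 0.0
```

```bash
python3 - <<'E'
from h import *
from workcell import r
T=lambda x,y,z:ray("top",(x+.5)/12-.5+375,(y+.5)/12-.5+280,z)
S=lambda x,y,z:ray("side",(x-396+.5)/9-.5+270,(y+.5)/9-.5+275,z)
q=[(172,25),(350,240),(270,290),(90,100)]
for p in q: print(T(*p,.086))
for p in [(585,85),(632,98),(500,200),(555,105)]: print("s",S(*p,.086))
s=r.get_state();print(s["eef_pos"],s["tool_rot"],s["qpos"])
E
```

```text
[ 0.50930507 -0.09085599  0.086     ]
[ 0.47941487 -0.11631697  0.086     ]
[ 0.47207849 -0.10505132  0.086     ]
[ 0.4983465  -0.07931576  0.086     ]
s [ 0.50107688 -0.08680885  0.086     ]
s [ 0.50914893 -0.09422424  0.086     ]
s [ 0.47318831 -0.10934007  0.086     ]
s [ 0.49309366 -0.08951732  0.086     ]
[0.54585155 0.15132395 0.12740438] [ 1.28875961e-01  9.91660356e-01 -7.61183712e-04 -3.81987461e-04] [-0.64013722  0.26224875  0.33759938  1.73330174 -0.09252948  1.16313862
  1.03595   ]
```

{"api": "jog_arm", "payload": {"plan": [[[0,2,14,0,0,0],[0,0,14,0,0,0],[0,0,14,0,0,0],[0,0,14,0,0,0],[0,0,14,0,0,0],[0,0,14,0,0,0],[0,0,0,0,0,0],[0,0,0,0,0,0]]]}}

```text
time_s: 2.18
eef_pos: [0.5446, 0.157, 0.0439]
tool_rot: [0.126, 0.992, -0.0, -0.001]
ft_force: [0.2, 0.2, 1.3]
gripper_width: 1.002
gripper_force: 0.0
```

{"api": "jog_arm", "payload": {"plan": [[[0,0,0,0,0,0],[0,0,0,0,0,0],[0,0,0,0,0,0],[0,0,0,0,0,0],[0,0,0,0,0,0],[0,0,0,0,0,0],[0,0,0,0,0,0],[0,0,0,0,0,0],[0,0,0,0,0,0],[0,0,0,0,0,0]]], "grip": 0}}

```text
time_s: 3.02
eef_pos: [0.5461, 0.1561, 0.0447]
tool_rot: [0.127, 0.992, 0.0, 0.0]
ft_force: [0.5, -1.5, 5.3]
gripper_width: 0.177
gripper_force: 58.8
```

{"api": "jog_arm", "payload": {"plan": [[[0,0,-10,0,0,0],[0,0,-14,0,0,0],[0,0,-14,0,0,0],[0,0,-14,0,0,0],[0,0,-14,0,0,0],[0,0,-4,0,0,0],[0,0,0,0,0,0],[0,0,0,0,0,0]]]}}

```text
time_s: 3.68
eef_pos: [0.5453, 0.156, 0.1138]
tool_rot: [0.127, 0.992, -0.0, -0.0]
ft_force: [-0.2, -0.1, -1.0]
gripper_width: 0.174
gripper_force: 58.6
```

```bash
python3 - <<'E'
from h import *
from workcell import r
import cv2
s=r.get_state();print(s["eef_pos"],s["tool_rot"],s["gripper_width"],s["ft_force"])
b=imaging.grab_frame("side");cv2.imwrite("pics/s1.png",b)
tcp=s["eef_pos"];p=proj("side",tcp);print(p)
x,y=(p-[50,60]).astype(int)
cv2.imwrite("pics/s1z.png",cv2.convertScaleAbs(cv2.resize(b[y:y+120,x:x+100],None,fx=5,fy=5,interpolation=cv2.INTER_CUBIC),alpha=1.8));print(x,y)
E
```

```text
[0.54529836 0.15600325 0.11377848] [ 1.26518118e-01  9.91964262e-01 -3.38075459e-05 -2.59710584e-04] 0.174332654963491 [-0.24739789 -0.14596226 -1.03029781]
[270.23962684 194.97736083]
220 134
```

View pics/s1z.png

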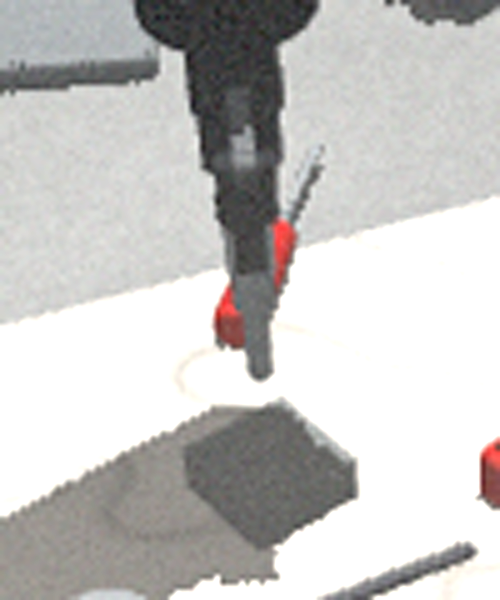

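The pin is held upright with its tip at about (272,209). Now I'll move it above the bush.

{"api": "jog_arm", "payload": {"plan": [[[-9,-26.4,0,0,0,0],[-9,-26.4,0,0,0,0],[-9,-26.4,0,0,0,0],[-9,-26.4,0,0,0,0],[-9,-26.4,0,0,0,0],[-9,-26.4,0,0,0,0],[-9,-26.4,0,0,0,0],[-9,-26.4,0,0,0,0],[-9,-26.4,0,0,0,0],[-9,-26.4,0,0,0,0],[0,0,0,0,0,0],[0,0,10,0,0,0],[0,0,10,0,0,0],[0,0,0,0,0,0],[0,0,0,0,0,0]]]}}

```text
time_s: 4.98
eef_pos: [0.5656, -0.1206, 0.0926]
tool_rot: [0.126, 0.992, 0.0, -0.001]
ft_force: [0.4, 0.7, -0.3]
gripper_width: 0.172
gripper_force: 58.7
```

```bash
python3 - <<'E'
from h import *
from workcell import r
import cv2
s=r.get_state();print(s["eef_pos"],s["tool_rot"],s["ft_force"],s["qpos"])
b=imaging.grab_frame("side");t=imaging.grab_frame("top");cv2.imwrite("pics/s2.png",b);cv2.imwrite("pics/t2.png",t)
e=s["eef_pos"]
for n in("side","top"):print(n,proj(n,e),proj(n,e-[0,0,.0373]),proj(n,[.5658,-.1225,.044]))
z=lambda i,u,v,k:cv2.convertScaleAbs(cv2.resize(i[v:v+70,u:u+65],None,fx=k,fy=k,interpolation=cv2.INTER_CUBIC),alpha=1.8)
cv2.imwrite("pics/z2.png",np.hstack([z(b,295,260,6),z(t,370,215,6)]))
E
```

```text
[ 0.5656375  -0.12055969  0.09263619] [ 1.25598467e-01  9.92080191e-01  1.04127184e-04 -1.38192139e-03] [ 0.36805549  0.6964062  -0.31233619] [-0.26695014  0.33853278  0.48013584  1.74227774 -0.17253897  1.10546326
  1.58705791]
side [327.79304216 284.08372549] [327.44658754 296.10078083] [327.8138159  300.29566974]
top [406.96545733 248.83740846] [404.18492872 251.71832745] [404.46364441 252.48948477]
```

View pics/z2.png

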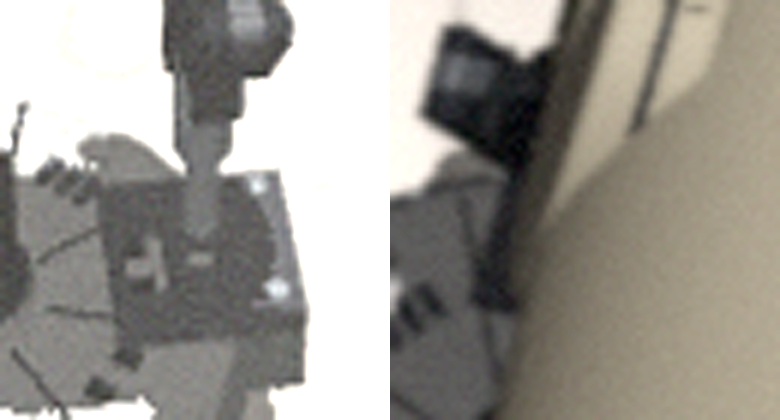

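The side view shows the tip at about (328,297) and the bush mouth at (328,302). The pin needs a small shift in -y. Then I'll lower gently.

{"api": "jog_arm", "payload": {"plan": [[[0,-1.5,0,0,0,0],[0,0,4,0,0,0],[0,0,4,0,0,0],[0,0,0,0,0,0],[0,0,0,0,0,0]]]}}

```text
time_s: 5.5
eef_pos: [0.5659, -0.1235, 0.0859]
tool_rot: [0.127, 0.992, 0.0, -0.0]
ft_force: [1.1, -0.1, -0.5]
gripper_width: 0.17
gripper_force: 58.7
```

{"api": "jog_arm", "payload": {"plan": [[[0,0,1,0,0,0],[0,0,1,0,0,0],[0,0,0,0,0,0],[0,0,0,0,0,0]]]}}

```text
time_s: 5.83
eef_pos: [0.5661, -0.1236, 0.0842]
tool_rot: [0.127, 0.992, 0.0, 0.0]
ft_force: [-0.4, -0.5, -1.0]
gripper_width: 0.174
gripper_force: 58.7
```

{"api": "jog_arm", "payload": {"plan": [[[0,0,1,0,0,0],[0,0,0.5,0,0,0],[0,0,0,0,0,0],[0,0,0,0,0,0]]]}}

```text
time_s: 6.17
eef_pos: [0.5661, -0.1236, 0.0827]
tool_rot: [0.127, 0.992, 0.0, 0.0]
ft_force: [-0.7, 0.9, 0.3]
gripper_width: 0.175
gripper_force: 58.7
```

{"api": "jog_arm", "payload": {"plan": [[[0,0,1,0,0,0],[0,0,0,0,0,0],[0,0,0,0,0,0]]]}}

```text
time_s: 6.42
eef_pos: [0.5665, -0.1237, 0.0822]
tool_rot: [0.127, 0.992, 0.0, 0.001]
ft_force: [0.6, 0.8, 4.8]
gripper_width: 0.175
gripper_force: 59.6
```

{"api": "jog_arm", "payload": {"plan": [[[0,0,1,0,0,0],[0,0,0,0,0,0],[0,0,0,0,0,0]]]}}

```text
time_s: 6.67
eef_pos: [0.5671, -0.1238, 0.0818]
tool_rot: [0.127, 0.992, 0.0, 0.001]
ft_force: [0.4, -0.3, 8.7]
gripper_width: 0.177
gripper_force: 60.2
```

Contact with the plate at TCP z of about 0.082. Now I'll search sideways under light pressure.

{"api": "jog_arm", "payload": {"plan": [[[1,0,0,0,0,0],[0,0,0,0,0,0],[0,0,0,0,0,0]]]}}

```text
time_s: 6.92
eef_pos: [0.5661, -0.1235, 0.0818]
tool_rot: [0.127, 0.992, 0.0, 0.001]
ft_force: [0.5, -0.1, 9.6]
gripper_width: 0.175
gripper_force: 60.2
```

{"api": "jog_arm", "payload": {"plan": [[[1,0,0,0,0,0],[0,0,0,0,0,0],[0,0,0,0,0,0]]]}}

```text
time_s: 7.17
eef_pos: [0.5652, -0.1232, 0.0818]
tool_rot: [0.127, 0.992, 0.0, 0.001]
ft_force: [-0.5, -0.3, 9.5]
gripper_width: 0.172
gripper_force: 60.2
```

{"api": "jog_arm", "payload": {"plan": [[[0,1,0,0,0,0],[0,0,0,0,0,0],[0,0,0,0,0,0]]]}}

```text
time_s: 7.42
eef_pos: [0.5653, -0.1225, 0.0817]
tool_rot: [0.127, 0.992, -0.0, 0.001]
ft_force: [-0.0, -0.6, 7.4]
gripper_width: 0.18
gripper_force: 59.9
```

{"api": "jog_arm", "payload": {"plan": [[[0,1,0,0,0,0],[0,0,0,0,0,0],[0,0,0,0,0,0]]]}}

```text
time_s: 7.67
eef_pos: [0.5655, -0.1218, 0.0817]
tool_rot: [0.127, 0.992, -0.0, 0.001]
ft_force: [0.0, -0.9, 9.0]
gripper_width: 0.182
gripper_force: 59.6
```

{"api": "jog_arm", "payload": {"plan": [[[0,1,0,0,0,0],[0,0,0,0,0,0],[0,0,0,0,0,0]]]}}

```text
time_s: 7.92
eef_pos: [0.5656, -0.1211, 0.0816]
tool_rot: [0.127, 0.992, -0.0, 0.001]
ft_force: [-1.0, -1.0, 8.4]
gripper_width: 0.173
gripper_force: 59.3
```

{"api": "jog_arm", "payload": {"plan": [[[-1,0,0,0,0,0],[0,0,0,0,0,0],[0,0,0,0,0,0]]]}}

```text
time_s: 8.17
eef_pos: [0.5665, -0.1213, 0.0816]
tool_rot: [0.127, 0.992, -0.0, 0.001]
ft_force: [-0.7, -1.8, 8.0]
gripper_width: 0.177
gripper_force: 59.3
```

{"api": "jog_arm", "payload": {"plan": [[[-1,0,0,0,0,0],[0,0,0,0,0,0],[0,0,0,0,0,0]]]}}

```text
time_s: 8.42
eef_pos: [0.5675, -0.1216, 0.0816]
tool_rot: [0.127, 0.992, -0.0, 0.001]
ft_force: [-1.4, -2.9, 8.5]
gripper_width: 0.173
gripper_force: 59.3
```

{"api": "jog_arm", "payload": {"plan": [[[0,-1,0,0,0,0],[0,0,0,0,0,0],[0,0,0,0,0,0]]]}}

```text
time_s: 8.67
eef_pos: [0.5674, -0.1222, 0.0817]
tool_rot: [0.127, 0.992, -0.0, 0.001]
ft_force: [-0.6, -0.2, 8.7]
gripper_width: 0.177
gripper_force: 59.7
```

{"api": "jog_arm", "payload": {"plan": [[[0,-1,0,0,0,0],[0,-1,0,0,0,0],[0,0,0,0,0,0],[0,0,0,0,0,0]]]}}

```text
time_s: 9.0
eef_pos: [0.5671, -0.1236, 0.0818]
tool_rot: [0.127, 0.992, 0.0, 0.001]
ft_force: [-0.3, -0.1, 9.1]
gripper_width: 0.176
gripper_force: 60.2
```

{"api": "jog_arm", "payload": {"plan": [[[1,-1,0,0,0,0],[0,0,0,0,0,0],[0,0,0,0,0,0]]]}}

```text
time_s: 9.25
eef_pos: [0.566, -0.124, 0.0818]
tool_rot: [0.126, 0.992, 0.0, 0.001]
ft_force: [0.9, 0.4, 9.8]
gripper_width: 0.174
gripper_force: 60.4
```

{"api": "jog_arm", "payload": {"plan": [[[1,0,0,0,0,0],[0,0,0,0,0,0],[0,0,0,0,0,0]]]}}

```text
time_s: 9.5
eef_pos: [0.5651, -0.1238, 0.0818]
tool_rot: [0.126, 0.992, 0.0, 0.001]
ft_force: [0.2, 1.6, 8.9]
gripper_width: 0.171
gripper_force: 60.4
```

{"api": "jog_arm", "payload": {"plan": [[[1,0,0,0,0,0],[0,0,0,0,0,0],[0,0,0,0,0,0]]]}}

```text
time_s: 9.75
eef_pos: [0.5641, -0.1236, 0.0818]
tool_rot: [0.126, 0.992, 0.0, 0.001]
ft_force: [0.0, 1.3, 8.7]
gripper_width: 0.178
gripper_force: 60.3
```

{"api": "jog_arm", "payload": {"plan": [[[1,0,0,0,0,0],[0,0,0,0,0,0],[0,0,0,0,0,0]]]}}

```text
time_s: 10.0
eef_pos: [0.5632, -0.1233, 0.0818]
tool_rot: [0.126, 0.992, 0.0, 0.001]
ft_force: [1.1, 0.6, 7.7]
gripper_width: 0.181
gripper_force: 60.3
```

{"api": "jog_arm", "payload": {"plan": [[[-2,0,-4,0,0,0],[0,0,-5,0,0,0],[0,0,0,0,0,0],[0,0,0,0,0,0]]]}}

```text
time_s: 10.33
eef_pos: [0.5638, -0.1241, 0.0897]
tool_rot: [0.127, 0.992, 0.0, -0.0]
ft_force: [1.0, 0.5, -1.7]
gripper_width: 0.174
gripper_force: 58.8
```

```bash
python3 - <<'E'
from h import *
from workcell import r
import cv2
s=r.get_state();e=s["eef_pos"];print(e,s["ft_force"])
b=np.mean([imaging.grab_frame("side").astype(float) for _ in range(6)],0)
for n in range(1):print(proj("side",e),proj("side",e-[0,0,.0373]))
a=np.mean([cv2.imread("pics/side0.png").astype(float)],0)
z=lambda i:cv2.resize(cv2.convertScaleAbs(i[270:325,303:353],alpha=2.2),None,fx=8,fy=8,interpolation=cv2.INTER_CUBIC)
cv2.imwrite("pics/s3.png",b)
cv2.imwrite("pics/z3.png",np.hstack([z(b),z(a)]))
E
```

```text
[ 0.56380564 -0.1241227   0.0897041 ] [ 0.98546913  0.48093333 -1.68305039]
[327.65494832 286.64855739] [327.31225705 298.60005133][ WARN:0@1.961] global loadsave.cpp:1063 imwrite_ Unsupported depth image for selected encoder is fallbacked to CV_8U.
```

View pics/z3.png

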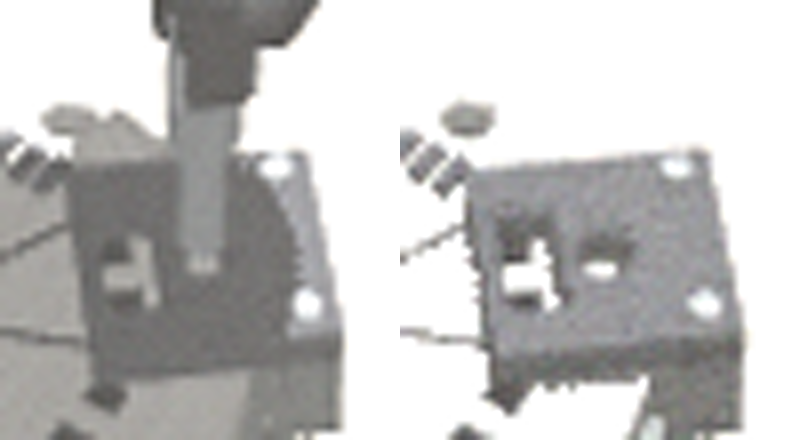

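The side view shows the bush mouth at about (328.4,301.3), with the pin axis roughly 0.7 px left of it. I'll extract the shank edges numerically.

```bash
python3 - <<'E'
from h import *
import cv2
np.set_printoptions(linewidth=200)
b=cv2.imread("pics/s3.png",0);a=cv2.imread("pics/side0.png",0)
print(b[286:308,320:338]);print(a[294:310,320:338])
E
```

```text
[[ 73  93 127 112  61  67  66  66  67  68  68  64  64 104 177 171 170 172]
 [ 74  74  80  82  62  64  66  66  66  68  68  63  69 123 180 176 175 175]
 [ 75  75  76  72  68  65  66  66  68  68  66  67  90 113 128 126 120 118]
 [ 78  72  70  65  66  65  67  65  68  68  67  62  64  70  80  65  85 106]
 [ 58  55  57  55  54  60  66  68  67  68  64  56  52  70  58  84 119 122]
 [ 50  51  50  50  52  57  65  67  66  66  66  53  52  58  54  83 119 128]
 [ 51  51  51  52  51  57  65  68  69  66  63  55  50  52  50  58  75  91]
 [ 51  50  53  49  51  57  65  67  68  66  65  56  52  50  52  51  56  75]
 [ 52  51  51  51  52  57  66  68  68  66  65  56  53  53  52  51  52  62]
 [ 49  50  53  51  51  59  67  68  67  67  66  53  52  53  50  53  50  55]
 [ 50  52  50  49  52  59  66  66  66  67  65  53  52  50  54  52  51  51]
 [ 50  52  51  52  51  59  67  68  68  68  64  54  52  51  52  53  53  53]
 [ 50  50  49  50  53  60  66  67  67  67  65  54  53  51  51  54  51  53]
 [ 59  52  49  51  52  61  67  66  66  67  64  54  53  53  54  52  51  54]
 [ 74  71  49  50  52  58  68  68  67  67  66  54 
[... 1051 characters left out ...]
 58  70  70  74  72  73]
 [136  66  53  63  65  55  50  46  48  52  49  47  63  68  72  68  69  72]
 [137 123  52  60  65  54  57  68  66  61  53  55  64  72  70  71  74  68]
 [135  86  51  61  68  67  99 136 131 128  60  63  68  66  70  67  70  71]
 [135 121  53  61  70  69  81  93 102  91  66  68  74  74  72  69  70  69]
 [118 131  59  59  68  72  67  68  71  66  66  67  69  72  70  72  70  70]
 [ 80 135  62  48  55  69  67  69  72  70  70  69  65  70  70  69  70  71]
 [ 67 142 124  52  60  70  71  67  67  66  69  70  76  68  72  70  71  69]
 [ 61 103  85  63  66  73  68  70  72  70  71  70  69  70  72  71  67  70]
 [ 74  69  72  69  73  70  70  73  70  71  67  67  67  73  69  68  71  67]]
```

Correcting for the shared camera bias puts the bush near (0.5664,-0.122), inside the ring I already traced. I'll go there and search with finer steps.

{"api": "jog_arm", "payload": {"plan": [[[-2,2.6,0,0,0,0],[0,0,4,0,0,0],[0,0,3,0,0,0],[0,0,0,0,0,0],[0,0,0,0,0,0]]]}}

```text
time_s: 11.05
eef_pos: [0.5662, -0.122, 0.0822]
tool_rot: [0.127, 0.992, -0.0, -0.0]
ft_force: [-0.5, -0.4, 0.1]
gripper_width: 0.175
gripper_force: 58.8
```

{"api": "jog_arm", "payload": {"plan": [[[0,0,1,0,0,0],[0,0,0.5,0,0,0],[0,0,0,0,0,0],[0,0,0,0,0,0]]]}}

```text
time_s: 11.38
eef_pos: [0.5665, -0.122, 0.0812]
tool_rot: [0.127, 0.992, 0.0, 0.0]
ft_force: [-0.2, 0.2, -0.6]
gripper_width: 0.176
gripper_force: 58.8
```

It is in the bush mouth: TCP z is below the earlier contact height with no force. Continue down.

{"api": "jog_arm", "payload": {"plan": [[[0,0,1,0,0,0],[0,0,1,0,0,0],[0,0,0,0,0,0]]]}}

```text
time_s: 11.63
eef_pos: [0.5666, -0.1216, 0.0791]
tool_rot: [0.126, 0.992, 0.0, 0.0]
ft_force: [0.9, 1.1, -0.5]
gripper_width: 0.174
gripper_force: 58.9
```

{"api": "jog_arm", "payload": {"plan": [[[0,0,1,0,0,0],[0,0,1,0,0,0],[0,0,0,0,0,0]]]}}

```text
time_s: 11.88
eef_pos: [0.5664, -0.1217, 0.0769]
tool_rot: [0.126, 0.992, 0.0, -0.0]
ft_force: [-0.2, 2.2, 0.5]
gripper_width: 0.172
gripper_force: 59.0
```

{"api": "jog_arm", "payload": {"plan": [[[0,0.4,1,0,0,0],[0,0,1,0,0,0],[0,0,1,0,0,0],[0,0,1,0,0,0],[0,0,0,0,0,0]]]}}

```text
time_s: 12.3
eef_pos: [0.5664, -0.1216, 0.0729]
tool_rot: [0.127, 0.992, 0.0, -0.0]
ft_force: [0.7, 1.3, -1.0]
gripper_width: 0.174
gripper_force: 59.0
```

{"api": "jog_arm", "payload": {"plan": [[[0,0,1,0,0,0],[0,0,1,0,0,0],[0,0,1,0,0,0],[0,0,1,0,0,0],[0,0,0,0,0,0]]]}}

```text
time_s: 12.72
eef_pos: [0.5664, -0.1216, 0.0689]
tool_rot: [0.127, 0.992, 0.0, -0.0]
ft_force: [0.3, 1.6, -0.9]
gripper_width: 0.175
gripper_force: 59.0
```

{"api": "jog_arm", "payload": {"plan": [[[0,0,0,0,0,0],[0,0,0,0,0,0],[0,0,0,0,0,0],[0,0,0,0,0,0],[0,0,0,0,0,0],[0,0,0,0,0,0],[0,0,0,0,0,0],[0,0,-15,0,0,0],[0,0,-15,0,0,0],[0,0,-15,0,0,0],[0,0,-15,0,0,0],[0,0,0,0,0,0]]], "grip": 100}}

```text
time_s: 13.72
eef_pos: [0.5682, -0.122, 0.1321]
tool_rot: [0.127, 0.992, 0.0, 0.002]
ft_force: [0.8, -0.0, 0.1]
gripper_width: 1.002
gripper_force: 0.0
```

{"api": "jog_arm", "payload": {"plan": [[[20,0.3,0,0,0,0],[20,0.3,0,0,0,0],[20,0.3,0,0,0,0],[19,0.3,0,0,0,0],[0,0,0,0,0,0]]]}}

```text
time_s: 14.13
eef_pos: [0.4875, -0.0999, 0.1283]
tool_rot: [0.127, 0.992, 0.001, -0.001]
ft_force: [0.9, 0.3, 0.6]
gripper_width: 1.003
gripper_force: 0.0
```

{"api": "jog_arm", "payload": {"plan": [[[0,0,0,0,0,0.119],[0,0,0,0,0,0.119],[0,0,0,0,0,0.119],[0,0,0,0,0,0.119],[0,0,0,0,0,0.119],[0,0,0,0,0,0.119],[0,0,0,0,0,0.119],[0,0,0,0,0,0.119],[0,0,0,0,0,0.119],[0,0,0,0,0,0.119],[0,0,0,0,0,0.119],[0,0,0,0,0,0.119],[0,0,0,0,0,0.119],[0,0,0,0,0,0.119],[0,0,0,0,0,0.119],[0,0,0,0,0,0.119],[0,0,0,0,0,0.119],[0,0,0,0,0,0.119],[0,0,0,0,0,0],[0,0,0,0,0,0]]]}}

```text
time_s: 15.8
eef_pos: [0.4905, -0.1006, 0.1288]
tool_rot: [0.931, 0.366, -0.0, 0.0]
ft_force: [0.7, -1.4, -0.5]
gripper_width: 0.997
gripper_force: 0.0
```

```bash
python3 - <<'E'
from h import *
from workcell import r
from scipy.spatial.transform import Rotation as Ro
import cv2
b=imaging.grab_frame("side");s=r.get_state();cv2.imwrite("pics/s4.png",b)
M=Ro.from_quat(s["tool_rot"]).as_matrix();print(s["eef_pos"],"yawY",np.arctan2(M[1,1],M[0,1]),M[:,2],s["qpos"],s["ft_force"])
cv2.imwrite("pics/s4z.png",cv2.resize(cv2.convertScaleAbs(b[215:335,255:365],alpha=2),None,fx=5,fy=5,interpolation=cv2.INTER_CUBIC))
E
```

```text
[ 0.49044367 -0.10065841  0.12889487] yawY -0.8206778598933736 [-2.51391132e-04 -7.03058013e-05 -9.99999966e-01] [-0.47724323  0.11772197  0.63363514  1.90900648 -0.07652663  1.13891627
 -0.63549572] [-0.55348143 -0.44057488  0.30678401]
```

View pics/s4z.png

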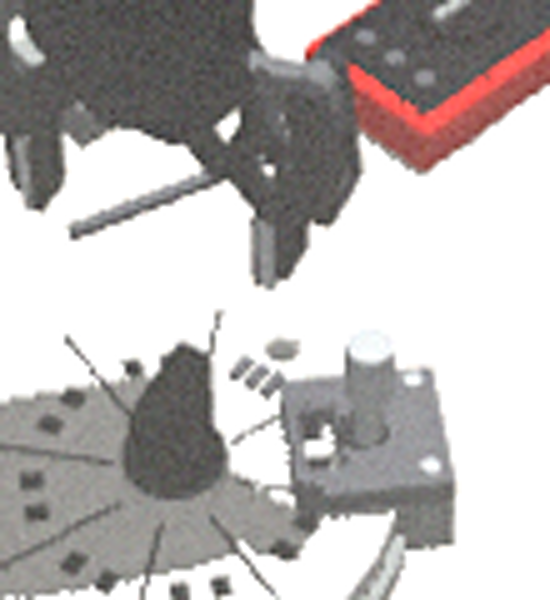

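The view shows the pin standing upright in the bush, with the head at about (370,350) in the crop, and the open gripper over the knob. Descend and grip the bar.

{"api": "jog_arm", "payload": {"plan": [[[0,0,14,0,0,0],[0,0,14,0,0,0],[0,0,14,0,0,0],[0,0,14,0,0,0],[0,0,14,0,0,0],[0,0,3,0,0,0],[0,0,0,0,0,0],[0,0,0,0,0,0]]]}}

```text
time_s: 16.52
eef_pos: [0.4907, -0.1008, 0.0566]
tool_rot: [0.931, 0.365, 0.0, 0.0]
ft_force: [0.6, -0.3, -0.0]
gripper_width: 1.001
gripper_force: 0.0
```

{"api": "jog_arm", "payload": {"plan": [[[0,0,0,0,0,0],[0,0,0,0,0,0],[0,0,0,0,0,0],[0,0,0,0,0,0],[0,0,0,0,0,0],[0,0,0,0,0,0],[0,0,0,0,0,0],[0,0,0,0,0,0],[0,0,0,0,0,0],[0,0,0,0,0,0]]], "grip": 0}}

```text
time_s: 17.35
eef_pos: [0.4909, -0.1008, 0.0566]
tool_rot: [0.931, 0.364, 0.0, 0.0]
ft_force: [0.7, -1.6, 6.2]
gripper_width: 0.139
gripper_force: 59.0
```

```bash
cat > st.py <<'E'
from workcell import r
from scipy.spatial.transform import Rotation as Ro
import numpy as np
np.set_printoptions(precision=4,suppress=True)
s=r.get_state();M=Ro.from_quat(s["tool_rot"]).as_matrix()
print(s["time_s"],s["eef_pos"],"yawY %.3f"%np.arctan2(M[1,1],M[0,1]),s["ft_force"],s["torque"],s["gripper_width"],"j7eff",s["joint_efforts"][6])
E
python3 st.py
```

```text
17.35 [ 0.4909 -0.1008  0.0566] yawY -0.825 [ 0.7275 -1.5706  6.2306] [-0.3345 -0.1172 -0.0299] 0.13926867131326834 j7eff 0.01777915342245251
```

{"api": "jog_arm", "payload": {"plan": [[[0,0,0,0,0,0.03],[0,0,0,0,0,0.05],[0,0,0,0,0,0.05],[0,0,0,0,0,0.05],[0,0,0,0,0,0.05],[0,0,0,0,0,0.05],[0,0,0,0,0,0.05],[0,0,0,0,0,0.05],[0,0,0,0,0,0.05],[0,0,0,0,0,0.05],[0,0,0,0,0,0.05],[0,0,0,0,0,0.05],[0,0,0,0,0,0.05],[0,0,0,0,0,0.03],[0,0,0,0,0,0],[0,0,0,0,0,0]]]}}

```text
time_s: 18.68
eef_pos: [0.491, -0.1009, 0.0566]
tool_rot: [0.999, 0.043, 0.001, 0.0]
ft_force: [1.0, -2.3, 5.3]
gripper_width: 0.136
gripper_force: 58.9
```

```bash
cat >> st.py <<'E'
from h import *
import cv2
b=imaging.grab_frame("side");cv2.imwrite("pics/cur.png",b)
# pin head top: brightest blob; its row tells whether the pin has dropped
g=b[270:300,318:345].max(2).astype(float);m=g>np.percentile(g,97)
hd=[proj("side",[.5665,-.1217,z]) for z in(.098,.082)]
print("head rows up/down",hd)
for p in hd:print([b[int(p[1])+1+k,int(p[0])+1].tolist() for k in(-2,0,2)])
E
python3 st.py
```

```text
18.6833 [ 0.491  -0.1009  0.0566] yawY -1.485 [ 1.0108 -2.2948  5.346 ] [-0.4123 -0.1071  0.1169] 0.1355889189915631 j7eff -0.2756500896066427
head rows up/down [array([328.4954, 282.5792]), array([328.3346, 287.866 ])]
[[120, 119, 115], [122, 121, 120], [124, 121, 120]]
[[126, 124, 122], [70, 71, 68], [70, 71, 67]]
```

{"api": "jog_arm", "payload": {"plan": [[[0,0,0,0,0,0.02],[0,0,0,0,0,0.02],[0,0,0,0,0,0.02],[0,0,0,0,0,0.02],[0,0,0,0,0,0.02],[0,0,0,0,0,0.02],[0,0,0,0,0,0.02],[0,0,0,0,0,0.02],[0,0,0,0,0,0]]]}}

```text
time_s: 19.48
eef_pos: [0.4909, -0.1009, 0.0566]
tool_rot: [0.999, -0.038, 0.0, 0.0]
ft_force: [1.0, -1.0, 5.5]
gripper_width: 0.142
gripper_force: 58.9
```

```bash
python3 st.py
```

```text
19.4833 [ 0.4909 -0.1009  0.0566] yawY -1.646 [ 1.0461 -0.9636  5.5034] [-0.4115 -0.1192  0.1369] 0.1420854940393507 j7eff -0.5533606186509132
head rows up/down [array([328.4954, 282.5792]), array([328.3346, 287.866 ])]
[[124, 123, 120], [120, 118, 117], [124, 122, 121]]
[[126, 124, 121], [68, 69, 70], [62, 62, 63]]
```

{"api": "jog_arm", "payload": {"plan": [[[0,0,0,0,0,0.01],[0,0,0,0,0,0.01],[0,0,0,0,0,0.01],[0,0,0,0,0,0.01],[0,0,0,0,0,0.01],[0,0,0,0,0,0]]]}}

```text
time_s: 20.03
eef_pos: [0.4909, -0.101, 0.0565]
tool_rot: [0.998, -0.062, 0.0, 0.0]
ft_force: [0.2, -1.6, 4.7]
gripper_width: 0.139
gripper_force: 58.9
```

```bash
python3 st.py
```

```text
20.0333 [ 0.4909 -0.101   0.0565] yawY -1.696 [ 0.2007 -1.5981  4.6826] [-0.4008 -0.1145  0.1585] 0.1392215748237058 j7eff -0.35506107844412327
head rows up/down [array([328.4954, 282.5792]), array([328.3346, 287.866 ])]
[[120, 120, 117], [124, 123, 120], [126, 123, 123]]
[[110, 111, 107], [68, 67, 67], [69, 69, 70]]
```

{"api": "jog_arm", "payload": {"plan": [[[0,0,0,0,0,0.01],[0,0,0,0,0,0.01],[0,0,0,0,0,0]]]}}

```text
time_s: 20.33
eef_pos: [0.4909, -0.1009, 0.0566]
tool_rot: [0.997, -0.072, 0.001, 0.0]
ft_force: [0.7, -1.6, 5.7]
gripper_width: 0.139
gripper_force: 58.8
```

```bash
python3 st.py
```

```text
20.3333 [ 0.4909 -0.1009  0.0566] yawY -1.716 [ 0.7464 -1.5647  5.6818] [-0.3949 -0.1621  0.1342] 0.13928255476686555 j7eff -0.3023769613355398
head rows up/down [array([328.4954, 282.5792]), array([328.3346, 287.866 ])]
[[123, 122, 119], [122, 122, 118], [73, 71, 73]]
[[66, 66, 65], [71, 71, 71], [76, 76, 74]]
```

```bash
python3 - <<'E'
import cv2,numpy as np
np.set_printoptions(linewidth=200)
for f in("s4","cur"):
    g=cv2.imread(f"pics/{f}.png",0);print(f);print(g[276:308,320:340])
E
```

```text
s4
[[172 173 175 176 175 173 174 174 173 176 172 174 172 174 173 175 170 174 173 174]
 [175 173 176 173 176 175 177 175 176 175 178 172 173 174 174 178 174 176 174 173]
 [177 173 177 177 176 176 177 175 173 172 174 175 173 173 171 173 176 174 172 174]
 [173 175 172 175 175 174 176 178 167 168 179 175 175 177 175 171 173 174 172 173]
 [176 175 172 177 175 165 152 136 131 131 137 149 167 174 179 172 172 174 174 173]
 [175 175 171 176 164 131 129 122 123 121 121 126 137 157 173 173 172 173 172 171]
 [175 175 174 172 136 121 121 124 123 125 127 122 121 133 175 175 175 167 172 175]
 [174 175 176 173 135 119 127 122 124 124 123 126 121 124 167 175 171 176 174 173]
 [166 179 180 171 102 122 121 125 124 124 124 127 122 127 166 175 172 175 172 173]
 [155 167 179 173  79 128 124 126 128 127 125 123 125 116 153 174 172 174 171 172]
 [145 150 162 174  59  96 119 128 128 128 130 123  99  84 148 176 173 172 174 174]
 [149 149 153 159  52  69  83  95 104 107 101  83  70  75 154 180 175 179 178 178]
 [153 150 155 148  58  65  63  75  72  71  71  64  65  72 116 139 120 122 118 103]
 [152 134 136 117 
[... 3520 characters left out ...]
62  75  78  77  74  74  78  76  73]
 [ 74  72  49  53  53  58  66  65  67  71  65  49  62  74  77  72  78  75  74  72]
 [ 74  66  46  55  46  59  66  65  70  63  64  56  59  77  73  75  73  72  76  69]
 [ 62  72  53  60  46  54  66  67  66  69  70  60  68  77  71  72  77  76  80  74]
 [ 66  57  63  67  70  68  56  65  70  71  66  69  72  75  77  75  71  74  77  77]
 [ 72  54  57  67  76  70  71  67  71  71  71  75  76  73  72  72  74  77  71  78]
 [ 51  52  63  61  74  71  76  74  75  73  73  76  71  75  74  77  77  77  77  73]
 [ 84  67  72  57  62  76  76  69  76  71  77  74  72  76  78  73  75  73  76  74]
 [ 77  73  59  54  65  73  72  73  72  72  75  74  72  75  73  72  74  76  79 104]]
```

The head leans about 2.5 px, so the tip is at the hole's edge. Torque is unchanged at about 0.13. Keep stepping gently.

{"api": "jog_arm", "payload": {"plan": [[[0,0,0,0,0,0.01],[0,0,0,0,0,0],[0,0,0,0,0,0]]]}}

```text
time_s: 20.63
eef_pos: [0.4909, -0.101, 0.0565]
tool_rot: [0.997, -0.077, 0.001, 0.0]
ft_force: [-0.2, -0.2, 5.8]
gripper_width: 0.141
gripper_force: 58.8
```

```bash
cat >> st.py <<'E'
print(b[274:300:1,328:330,1].mean(1).astype(int))
E
python3 st.py
```

```text
20.6333 [ 0.4909 -0.101   0.0565] yawY -1.725 [-0.1744 -0.2086  5.7827] [-0.4141 -0.146   0.1209] 0.1414147150740568 j7eff -0.14688389841467142
head rows up/down [array([328.4954, 282.5792]), array([328.3346, 287.866 ])]
[[123, 121, 120], [122, 122, 118], [76, 76, 76]]
[[65, 69, 67], [72, 74, 74], [76, 76, 77]]
[170 172 172 164 128 119 117 121 120 121 108  78  71  70  75  68  74  74
  75  71  74  68  66  65  68  68]
```

{"api": "jog_arm", "payload": {"plan": [[[0,0,0,0,0,0.01],[0,0,0,0,0,0],[0,0,0,0,0,0]]]}}

```text
time_s: 20.93
eef_pos: [0.4909, -0.101, 0.0566]
tool_rot: [0.997, -0.082, 0.001, 0.0]
ft_force: [0.9, -1.1, 6.0]
gripper_width: 0.14
gripper_force: 58.8
```

```bash
python3 st.py
```

```text
20.9333 [ 0.4909 -0.101   0.0566] yawY -1.735 [ 0.8917 -1.0665  6.0101] [-0.395  -0.1052  0.0927] 0.13987420089118727 j7eff -0.1452722679823637
head rows up/down [array([328.4954, 282.5792]), array([328.3346, 287.866 ])]
[[125, 122, 121], [125, 122, 119], [82, 78, 80]]
[[74, 72, 74], [72, 71, 68], [72, 72, 73]]
[169 170 171 163 127 117 119 121 120 122 114  79  71  74  71  73  70  72
  72  72  72  68  65  66  67  70]
```

{"api": "jog_arm", "payload": {"plan": [[[0,0,0,0,0,0.01],[0,0,0,0,0,0],[0,0,0,0,0,0]]]}}

```text
time_s: 21.23
eef_pos: [0.4909, -0.1009, 0.0566]
tool_rot: [0.996, -0.087, 0.001, 0.0]
ft_force: [0.4, -1.4, 5.8]
gripper_width: 0.145
gripper_force: 58.8
```

```bash
python3 st.py
```

```text
21.2333 [ 0.4909 -0.1009  0.0566] yawY -1.745 [ 0.4169 -1.445   5.8054] [-0.4169 -0.1523  0.1496] 0.14503580515679224 j7eff -0.1447402685880661
head rows up/down [array([328.4954, 282.5792]), array([328.3346, 287.866 ])]
[[118, 119, 114], [127, 124, 122], [81, 82, 82]]
[[69, 70, 69], [72, 73, 73], [69, 71, 68]]
[169 169 171 163 127 120 119 119 119 124 113  83  70  72  72  74  72  74
  71  71  73  67  67  67  70  68]
```

{"api": "jog_arm", "payload": {"plan": [[[0,0,0,0,0,0.01],[0,0,0,0,0,0],[0,0,0,0,0,0]]]}}

```text
time_s: 21.53
eef_pos: [0.4909, -0.101, 0.0565]
tool_rot: [0.996, -0.092, 0.001, 0.0]
ft_force: [0.1, -1.5, 5.7]
gripper_width: 0.14
gripper_force: 58.8
```

```bash
python3 st.py
```

```text
21.5333 [ 0.4909 -0.101   0.0565] yawY -1.755 [ 0.0977 -1.4746  5.7221] [-0.3776 -0.0911  0.0919] 0.13989385458734974 j7eff -0.11831704527139664
head rows up/down [array([328.4954, 282.5792]), array([328.3346, 287.866 ])]
[[157, 167, 172], [159, 167, 173], [128, 130, 130]]
[[124, 120, 118], [123, 121, 119], [125, 122, 120]]
[169 171 169 169 168 167 167 167 167 167 158 128 120 122 121 122 123 125
  93  65  67  68  66  64  71  66]
```

{"api": "jog_arm", "payload": {"plan": [[[0,0,0,0,0,0.01],[0,0,0,0,0,0],[0,0,0,0,0,0]]]}}

```text
time_s: 21.83
eef_pos: [0.4909, -0.101, 0.0565]
tool_rot: [0.995, -0.097, 0.001, 0.0]
ft_force: [0.4, -2.1, 6.4]
gripper_width: 0.138
gripper_force: 58.8
```

```bash
python3 st.py; python3 - <<'E'
import cv2
b=cv2.imread("pics/cur.png")
cv2.imwrite("pics/z5.png",cv2.resize(cv2.convertScaleAbs(b[255:325,280:365],alpha=2),None,fx=8,fy=8,interpolation=cv2.INTER_CUBIC))
E
```

```text
21.8333 [ 0.4909 -0.101   0.0565] yawY -1.765 [ 0.4037 -2.1477  6.3596] [-0.3772 -0.1637  0.0929] 0.13829947499269887 j7eff -0.1399205205962062
head rows up/down [array([328.4954, 282.5792]), array([328.3346, 287.866 ])]
[[160, 169, 175], [161, 169, 176], [132, 134, 136]]
[[121, 119, 118], [125, 124, 123], [125, 126, 122]]
[169 170 170 171 170 168 166 168 169 168 170 133 120 119 122 120 123 123
 119  81  63  66  65  67  65  66]
```

View pics/z5.png

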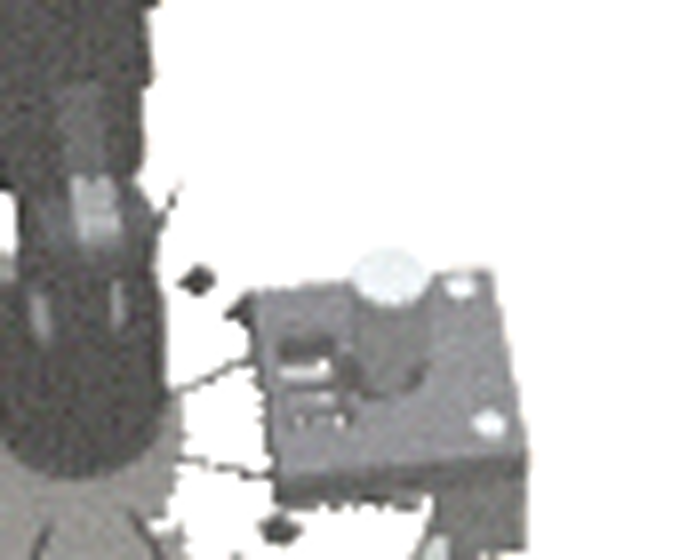

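The pin has dropped: the head top moved down about 5.3 px, which matches 16 mm, and the ribs show in the window. Ease off, open and rise.

{"api": "jog_arm", "payload": {"plan": [[[0,0,0,0,0,-0.02],[0,0,0,0,0,-0.02],[0,0,0,0,0,0],[0,0,0,0,0,0]]]}}

```text
time_s: 22.22
eef_pos: [0.4909, -0.101, 0.0566]
tool_rot: [0.997, -0.077, 0.001, 0.0]
ft_force: [0.0, -1.3, 5.8]
gripper_width: 0.14
gripper_force: 58.7
```

{"api": "jog_arm", "payload": {"plan": [[[0,0,0,0,0,0],[0,0,0,0,0,0],[0,0,0,0,0,0],[0,0,0,0,0,0],[0,0,0,0,0,0],[0,0,0,0,0,0],[0,0,0,0,0,0],[0,0,-15,0,0,0],[0,0,-15,0,0,0],[0,0,-15,0,0,0],[0,0,-15,0,0,0],[0,0,-15,0,0,0],[0,0,-15,0,0,0],[0,0,0,0,0,0],[0,0,0,0,0,0]]], "grip": 100}}

```text
time_s: 23.47
eef_pos: [0.4908, -0.1005, 0.1465]
tool_rot: [0.997, -0.077, 0.001, -0.0]
ft_force: [-0.6, 0.3, -0.1]
gripper_width: 0.999
gripper_force: 0.0
```

```bash
python3 st.py
```

```text
23.4667 [ 0.4908 -0.1005  0.1465] yawY -1.725 [-0.6098  0.2591 -0.0591] [-0.0065 -0.0647  0.005 ] 0.9991658105418006 j7eff -0.10304884985089302
head rows up/down [array([328.4954, 282.5792]), array([328.3346, 287.866 ])]
[[162, 171, 177], [165, 173, 179], [136, 140, 140]]
[[127, 125, 122], [122, 124, 119], [124, 124, 120]]
[172 172 171 174 173 172 171 169 171 172 175 137 122 122 123 124 125 124
 115  77  66  67  68  68  67  70]
```

```bash
python3 -c "
from workcell import r
print(r.hand_in())"
```

```text
the job is handed in; nothing more can be done
None
```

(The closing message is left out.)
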